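# Roll the paper roll up the printer flap into its well

## Task

The lab printer is out of paper: its front flap is folded down as a ramp and the fresh paper roll lies on the bench at the foot of it. With your fingertips push the roll up the flap, over the lip and down into the paper well against the back stop, keeping your fingers behind it all the way up so that it never runs free on the flap. Do not pick the roll up, leave the other things on the bench alone, and take your hand away at the end.

Things in the scene. Friction and masses are not known exactly. Their poses are not given: they have to be found in the camera images.
- roll: The fresh paper roll to load: white, 54 mm in diameter, 110 mm long, about 0.22 kg, brown core in its ends, lying on its side on the bench before the flap's blue foot, nearly square to it. Origin at its very centre; x runs along its length, y and z turn as it rolls. Smooth paper (friction about 0.35); it rolls easily and runs back down the flap unless held.
- printer: The desk printer (fixed), light grey and black, 150 mm wide, open on top and in front. Origin on the bench straight below the centre of a fully loaded roll; x is level and points up the flap into the well (the way to push), y across, z up. The flap's foot is at x = -150 mm, the rear end at x = +130 mm; the rear housing is 88 mm high.
- flap: The printer's open front flap (fixed): a flat grey ramp 164 mm wide, 132 mm long, sloping up at 0.203 rad (11.6 degrees) from its blue foot, which lies on the bench (1.5 mm high), to the lip. Origin at the middle of the foot on the top face; x points up the slope, y across, z square to the face. A roll on it has its centre 27 mm along z.
- printer_lip (a point): Middle of the lip, the highest line of the way up (printer x = -21 mm, 28 mm above the bench); axes as the printer's. Behind it the floor falls 6 mm within 20 mm, so a roll pushed past the lip runs on by itself to the stop.
- printer_seat (a point): Where the centre of a loaded roll belongs (printer x = 0, y = 0, 49 mm above the bench); axes as the printer's, the roll's length along y. The well floor is 22 mm above the bench; the upright back stop is 28 mm farther along x.
- printer_mouth (a point): Middle of the well's entry (printer x = -30 mm, 40 mm up); axes as the printer's. From here to the rear stand side walls, inner faces 61 mm to either side, 76 mm high (6 mm of room beside the roll). Before it two grey rims along the flap's sides, 22 mm high, lead the roll in: inner faces 75 mm to either side at printer x = -123 mm, narrowing to 60 mm here.
- spare_roll: Leave alone: a spare paper roll like the other but standing on its end, 54 mm in diameter, 110 mm high, beside the flap. Origin at the centre of its underside.
- specimen_cup: Leave alone: a pale yellow specimen cup with a red screw lid, 69 mm in diameter, 71 mm high, beside the flap (it and the spare roll may change sides). Origin at the centre of its underside.
- tube_rack: Leave alone: a steel rack full of capped sample tubes, 240 x 100 mm, 98 mm high, on the robot's left. Origin at the centre of its underside.
- tip_box: Leave alone: a blue and white box of pipette tips, 122 x 84 mm, 60 mm high, on the robot's right. Origin at the centre of its underside.
- wash_bottle: Leave alone: a white wash bottle with a blue cap and a bent spout, 70 mm in diameter, 208 mm high, on the robot's right, farther away. Origin at the centre of its underside.
- timer: Leave alone: a small white bench timer lying flat, 62 x 72 mm, 22 mm high, on the robot's left. Origin at the centre of its underside.
- marker: Leave alone: a white marker pen with a dark blue cap lying on the bench alongside the printer's housing, 130 mm long, 13 mm thick. Origin at the middle of its underside, x along its length.

How it is judged:
By the outcome, as a careful person would: the job done as asked, in the order asked, and still so for the second after the job is handed in, with the robot touching nothing.
It also fails if it takes over 48 s, if anything falls off the work surface, if the arm or the gripper's body presses on something with over 40 N, if the wrist force passes 120 N, or if a joint passes its speed limit or range.

## Robot

A 6-joint arm with a two-finger parallel gripper is mounted at the origin on the work surface. World frame = base frame: x ahead of the robot, y to its left, z up, the work surface at z = 0. Lengths are in mm, angles in rad, forces in N, time in s.
With the tool pointing down it reaches from about 350 to 775 mm from the base axis. Payload 7.3 kg.
Tool frame: the origin (TCP) lies at the very end of the fingers, on their centre line; the grasp point (between the pads) lies 19 mm behind it; x points along the fingers, y is the direction in which the jaws open and shut, and the axes are right-handed (so a half turn about x gives the same grasp; the last joint's range is limited). The gripper opens to 92 mm and grips with 3 to 60 N. Pads are 19 mm wide; open, the fingers measure 130 mm over their backs; the gripper's body (75 mm by 190 mm) begins 47 mm behind the grasp point.
Start: joints at [-1.48, 0.342, 1.524, -0, 1.275, -0.146], TCP at [123.183, -510.363, 226.741] pointing down, gripper open.
Joint ranges: [-2.53, 2.53], [-0.77, 2.02], [0.04, 2.7], [-1, 4.14], [0.28, 2.66], [-3.11, 3.11]. Speed limits (rad/s): [2.57, 2.57, 3.14, 3.14, 3.14, 3.14].

## Interface

Orientations are given as [roll, pitch, yaw] about the fixed x, y, z axes, in that order (R = Rz(yaw) Ry(pitch) Rx(roll)).
In Python, from plant import bot gives the robot as it stands.
- The arm moves only by the tool step_arm, never from a script. Its argument "targets" is a list that holds one entry, the list of rows, each a list of 4 numbers: the shift along the tool's x, y, z in m, then the turn about the tool's x in degrees. A call has exactly 5 rows; each row is the pose to reach, as a shift and turn from the pose measured when the call began, along the tool's axes at that moment; what a row does not reach only later rows make up. A row lasts 1/12 s, in which the tool goes at most 41.7 mm and 7.16 degrees, less where a joint would pass 70% of its speed; a pose out of reach is approached as far as the arm can. A call with a gripper value outside its range is refused whole. "jaw" is the closure, from 0 (fully open) to 1 (shut), set as the call begins (left out, the last holds). The fingers move at their own pace and stop on an object; the grip force is fixed at half the most. Time passes only in rows, so rows that repeat a pose let the fingers close, or fill a call up. It gives the time, the measured TCP pose, the force and the opening at its end, in the units of the state.
- bot.get_obs(): the state, without advancing time (a new reading comes with each control period).
- bot.capture(name): name is "scene" or "top" or "wrist"; returns a dict with "color" (384x512x3 uint8, red, green, blue), "depth" (384x512 float32, mm along the optical axis (not along the pixel's ray), 0 where there is no reading), "fov_y" (degrees; the focal length in pixels is half the picture's height over the tangent of half this angle, whatever the lens; pixels are square), "cx", "cy" (the principal point, pixels), "rvec" (rotation vector, rad) and "tvec" (3), from world to camera coordinates, as OpenCV has them. Camera axes: x right, y down, z forward; pixel columns grow to the right and rows downward; lengths in mm; the calibration is good to about 2 mm. A picture is of the moment at which its call begins.
- bot.close_job(): hands the job in, once; it reports no verdict.
The state is a dict: "time": time; "joint_positions": joint angles; "dq": joint speeds; "tau": joint torques, N m; "tool_pos": TCP position; "tcp_rot": TCP orientation; "contact_force": force on the tool from outside, world axes, zero at the start; "moment": the same for the moment, N m; "grip_width": finger opening in mm.
Only numpy, scipy, OpenCV 4.12 (cv2) and the standard library are available. Lean on these libraries where they do the work, as an engineer would, in place of code of your own. Each camera call takes 0.05 s, during which the arm holds its last target. There are 200 camera calls.

## Working session

There is one attempt and no reset: what is moved stays moved. The work goes in short steps, Python scripts to look and compute and a tool call to move; the robot and the scene stay as the last step left them, time stands still between calls to the robot, and variables do not carry over. Pictures are saved under pics/ and viewed, about 8 in all and at most 12, crops included, and the job is handed in when it is done.

Besides the shell and the picture viewer there is one more tool, called after "Request:" by a JSON object that holds its "name" and its "arguments". step_arm: Moves the arm, as the interface text tells. Its arguments: {"type":"object","properties":{"targets":{"type":"array","items":{"type":"array","items":{"type":"array","items":{"type":"number"}}}},"jaw":{"type":"number"}},"required":["targets"]}

```bash
mkdir -p pics; cat > h.py <<'E'
import numpy as np, cv2
from plant import bot
def cap(n,save=None):
    c=bot.capture(n)
    if save: cv2.imwrite('pics/'+save,c['color'][:,:,::-1])
    return c
def world(c):
    d=c['depth'];h,w=d.shape;f=h/2/np.tan(np.radians(c['fov_y'])/2)
    v,u=np.mgrid[:h,:w]
    P=np.stack([(u-c['cx'])/f*d,(v-c['cy'])/f*d,d],-1)
    R=cv2.Rodrigues(np.array(c['rvec'],float))[0]
    W=(P-np.array(c['tvec'],float).reshape(3))@R
    W[d==0]=np.nan
    return W
E
python3 - <<'E'
from h import *
a=cap('top','top1.png');b=cap('scene','scene1.png')
W=world(a);np.save('W.npy',W)
print(bot.get_obs())
for v in range(0,384,48): print([tuple(np.round(W[v,u]).tolist()) for u in range(0,512,85)])
E
```

```text
{'time': 0.1, 'joint_positions': array([-1.48001573e+00,  3.42654308e-01,  1.52490428e+00, -6.18834294e-06,
        1.27542241e+00, -1.45989270e-01]), 'dq': array([-5.03387291e-04, -1.18366990e-03, -6.65209609e-04,  1.50375319e-03,
        4.64421454e-04,  3.35175253e-06]), 'tau': array([ 1.54333255e-03, -4.32003736e+01, -2.44694638e+01,  7.19102542e-02,
        5.26094693e-02, -5.85068301e-05]), 'tool_pos': array([ 123.13804174, -509.98167816,  226.11982153]), 'tcp_rot': array([-1.71252311,  1.56940797,  1.66584121]), 'contact_force': array([ 1.4238029 ,  1.29881115, -0.74743271]), 'moment': array([-0.06185949,  0.06667256,  0.00348433]), 'grip_width': 91.88656504755231}
[(1648.0, 1234.0, -587.0), (1650.0, 822.0, -604.0), (1651.0, 403.0, -618.0), (1649.0, -24.0, -629.0), (1646.0, -456.0, -638.0), (1341.0, -681.0, -185.0), (1639.0, -1332.0, -654.0)]
[(1481.0, 1317.0, -748.0), (993.0, 501.0, 142.0), (1024.0, 260.0, 74.0), (1058.0, -10.0, -2.0), (996.0, -272.0, 104.0), (972.0, -519.0, 140.0), (1428.0, -1368.0, -754.0)]
[(1048.0, 1046.0, -343.0), (899.0, 552.0, 3.0), (893.0, 273.0, 2.0)
[... 167 characters left out ...]
0, -2.0, 5.0), (719.0, -278.0, -1.0), (712.0, -553.0, 1.0), (903.0, -1300.0, -744.0)]
[(653.0, 1047.0, -391.0), (579.0, 540.0, 2.0), (574.0, 272.0, -3.0), (567.0, 1.0, -1.0), (561.0, -269.0, -1.0), (555.0, -539.0, 3.0), (539.0, -769.0, 69.0)]
[(423.0, 686.0, 189.0), (428.0, 534.0, 1.0), (nan, nan, nan), (416.0, 5.0, -0.0), (409.0, -260.0, 3.0), (403.0, -527.0, -0.0), (397.0, -793.0, 1.0)]
[(287.0, 788.0, 2.0), (281.0, 528.0, 2.0), (275.0, 270.0, -5.0), (269.0, 8.0, 1.0), (263.0, -254.0, -2.0), (257.0, -514.0, 1.0), (251.0, -776.0, 1.0)]
[(145.0, 781.0, -4.0), (140.0, 522.0, 4.0), (134.0, 267.0, 3.0), (192.0, 10.0, 372.0), (251.0, -106.0, 732.0), (115.0, -502.0, -0.0), (171.0, -568.0, 331.0)]
```

View pics/top1.png

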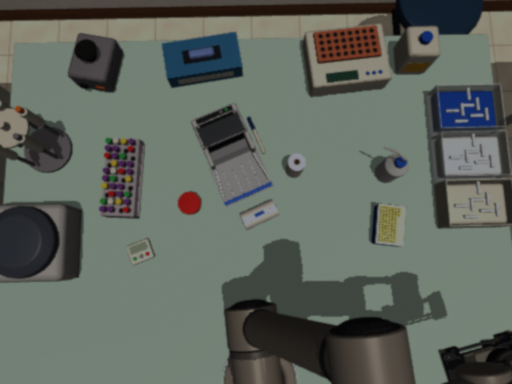

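View pics/scene1.png

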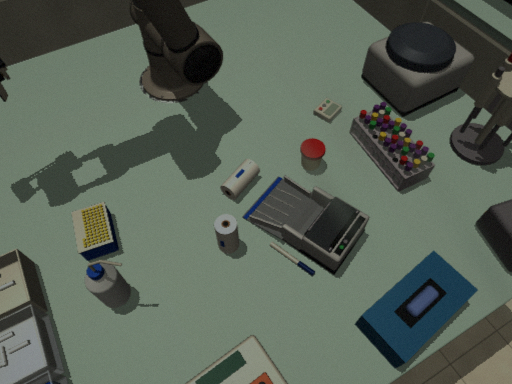

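The top view shows the roll at about (259,214), the blue foot running from (227,201) to (271,184), the spare roll at (296,164) and the cup at (189,203). Next I measure the poses.

```bash
python3 - <<'E'
from h import *
for n in ('top','scene'):
    c=cap(n);W=world(c);col=c['color'].astype(int);hsv=cv2.cvtColor(c['color'],cv2.COLOR_RGB2HSV)
    reg=np.zeros(hsv.shape[:2],bool)
    if n=='top': reg[170:210,215:280]=1
    else: reg[170:235,235:292]=1
    m=reg&(hsv[...,0]>105)&(hsv[...,0]<130)&(hsv[...,1]>150)&(np.abs(W[...,2])<25)
    # cast onto z=1.5
    h,w=m.shape;f=h/2/np.tan(np.radians(c['fov_y'])/2)
    R=cv2.Rodrigues(np.array(c['rvec'],float))[0];o=-R.T@np.array(c['tvec'],float).reshape(3)
    v,u=np.nonzero(m);d=np.stack([(u-c['cx'])/f,(v-c['cy'])/f,np.ones(len(u))],-1)@R
    P=o+d*((1.5-o[2])/d[:,2])[:,None];P=P[:,:2].astype(np.float32)
    print(n,'foot',len(P),cv2.minAreaRect(P),f,o)
    reg[:]=0
    if n=='top': reg[192:235,232:285]=1
    else: reg[152:203,215:264]=1
    m=reg&(W[...,2]>12)&(W[...,2]<70)
    if n=='scene':m&=(col.min(-1)>0)
    num,l,s,cc=cv2.connectedComponentsWithStats(m.astype(np.uint8));k=1+np.argmax(s[1:,4]);m=l==k
    Q=W[m];print('roll',s[k],Q.mean(0),cv2.minAreaRect(Q[:,:2].astype(np.float32)),np.percentile(Q[:,2],[50,95]))
    q=Q[Q[:,2]>45];print(' top part',cv2.minAreaRect(q[:,:2].astype(np.float32)),q.mean(0))
    # spare, cup
    for nm,(a,b,e,g) in ({'spare':(150,180,283,310),'cup':(188,220,175,205),'marker':(115,155,246,268)} if n=='top' else {}).items():
        r=W[a:b,e:g].reshape(-1,3);r=r[(r[:,2]>5)];print(nm,np.median(r[r[:,2]>r[:,2].max()-15],axis=0))
    V=W[95:205,185:275].reshape(-1,3) if n=='top' else W[170:275,240:370].reshape(-1,3)
    V=V[(V[:,2]>75)&(V[:,2]<98)];print('housing',cv2.minAreaRect(V[:,:2].astype(np.float32)),len(V))
E
```

```text
top foot 119 ((563.4642333984375, 24.310714721679688), (8.105958938598633, 156.4832000732422), 22.74091339111328) 421.28844550240467 [ 356.55114652    7.03454226 1322.80067144]
roll [240 200  39  30 629] [490.8753111  -10.09846232  47.7304893 ] ((492.8049011230469, -9.633583068847656), (53.83981704711914, 110.15664672851562), 23.884521484375) [49.41832723 55.76216875]
 top part ((493.2086486816406, -10.335952758789062), (44.93687438964844, 109.32232666015625), 25.23568344116211) [491.94464188  -9.24060893  51.02687078]
spare [ 636.6088825  -123.66418489  110.14588516]
cup [527.48976564 199.82228889  70.73923441]
marker [716.9433994   15.73286539  75.09990845]
housing ((696.8777465820312, 138.29893493652344), (193.59963989257812, 307.09423828125), 42.5925407409668) 1660
scene foot 177 ((562.066650390625, 25.836654663085938), (9.589753150939941, 162.56028747558594), 22.874114990234375) 398.0227637142127 [1053.2325508  -269.44003301  931.89616947]
roll [220 159  40  41 813] [503.66625932 -12.23501882  45.28045817] ((495.4124755859375, -8.24746322631836), (53.486961364746094, 112.25211334228516), 23.983612060546875) [48.83777776 55.63478078]
 top part ((494.9439697265625, -8.521385192871094), (43.233882904052734, 112.32483673095703), 22.624597549438477) [497.69687294  -9.58820603  51.6228727 ]
housing ((739.929443359375, 97.24574279785156), (156.43341064453125, 151.14134216308594), 23.47407341003418) 2610
```

```bash
cat >> h.py <<'E'
from scipy.spatial.transform import Rotation as Ro
TH=np.radians(22.8);FOOT=np.array([559,23.5]);EX=np.array([np.cos(TH),np.sin(TH)]);EY=np.array([-EX[1],EX[0]])
ORG=FOOT+150*EX
def pw(x,y,z): return np.r_[ORG+x*EX+y*EY,z]
def inp(p): d=np.asarray(p)[:2]-ORG; return np.round([d@EX,d@EY,p[2]],1)
def plan(x,y,z):
    o=bot.get_obs();R=Ro.from_euler('xyz',o['tcp_rot']).as_matrix()
    t=R.T@(pw(x,y,z)-o['tool_pos'])
    # turn about tool x so that y axis is along +-EY
    ty=R.T@np.r_[EY,0];a=np.degrees(np.arctan2(ty[2],ty[1]));a=(a+90)%180-90
    print('t',o['time'],'prn',inp(o['tool_pos']),'shift',np.round(t,1),'turn',round(a,1),'F',np.round(o['contact_force'],1),'w',round(o['grip_width']),'q',np.round(o['joint_positions'],2))
    print(np.round(R,3).tolist())
E
python3 - <<'E'
from h import *
print(inp([493.5,-9,27]),ORG); plan(-285,-2,150)
E
```

```text
[-223.    -4.6   27. ] [697.27947274  81.62733797]
t 0.2 prn [-758.6 -323.   226.3] shift [  76.7 -392.8 -415.9] turn -9.2 F [-0.3  0.1  0.5] w 92 q [-1.48  0.34  1.52 -0.    1.28 -0.15]
[[-0.0, 0.235, -0.972], [0.001, -0.972, -0.235], [-1.0, -0.001, -0.0]]
```

Request:
{"name": "step_arm", "arguments": {"targets": [[[0.005,-0.026,-0.028,-2],[0.01,-0.052,-0.056,-4],[0.015,-0.078,-0.084,-6],[0.02,-0.104,-0.112,-8],[0.025,-0.131,-0.139,-9.2]]], "jaw": 0.45}}

```text
time: 0.62
tool_pos: [228.1, -348.6, 201.1]
tcp_rot: [-2.027, 1.57, 1.513]
contact_force: [1.5, 0.2, 1.2]
grip_width: 63.2
```

```bash
python3 -c "
from h import *
plan(-285,-2,150)"
```

```text
t 0.6167 prn [-599.2 -214.8  201.1] shift [  51.4 -212.6 -314.3] turn 0.0 F [1.5 0.2 1.2] w 63 q [-1.18  0.17  1.84  0.    1.14 -0.  ]
[[0.0, 0.388, -0.922], [0.001, -0.922, -0.388], [-1.0, -0.001, -0.0]]
```

Request:
{"name": "step_arm", "arguments": {"targets": [[[0.005,-0.021,-0.031,0],[0.01,-0.042,-0.062,0],[0.015,-0.063,-0.094,0],[0.02,-0.085,-0.126,0],[0.026,-0.106,-0.157,0]]]}}

```text
time: 1.03
tool_pos: [332.4, -188.2, 175.3]
tcp_rot: [-2.813, 1.57, 0.727]
contact_force: [-0.3, -0.9, -0.0]
grip_width: 50.7
```

Request:
{"name": "step_arm", "arguments": {"targets": [[[0.005,-0.021,-0.031,0],[0.01,-0.042,-0.062,0],[0.015,-0.063,-0.094,0],[0.02,-0.085,-0.126,0],[0.026,-0.106,-0.157,0]]]}}

```text
time: 1.45
tool_pos: [436.8, -27.6, 149.4]
tcp_rot: [3.006, 1.569, 0.263]
contact_force: [0.8, 0.0, 0.4]
grip_width: 50.5
```

```bash
python3 -c "
from h import *
plan(-285,-2,14)
c=cap('wrist','wrist1.png')"
```

```text
t 1.45 prn [-2.824e+02  2.000e-01  1.494e+02] shift [135.4   2.2   2.8] turn 0.0 F [0.8 0.  0.4] w 50 q [-0.24  0.27  1.87  0.    1.    0.93]
[[0.001, 0.388, -0.922], [0.0, -0.922, -0.388], [-1.0, 0.0, -0.001]]
```

View pics/wrist1.png

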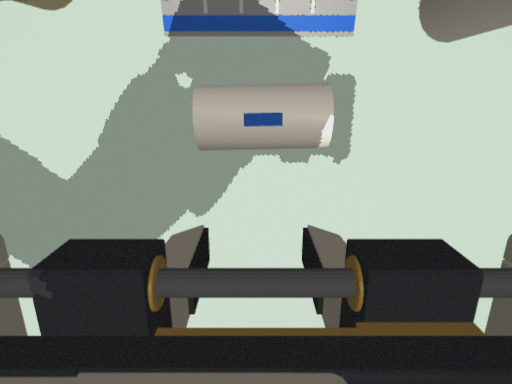

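The wrist view shows the roll at (263,117), almost square to the blue foot (centre (259,24)) and in front of the fingers. I'm going down behind it.

Request:
{"name": "step_arm", "arguments": {"targets": [[[0.03,0,0.001,0],[0.065,0.001,0.002,0],[0.1,0.002,0.003,0],[0.125,0.002,0.003,0],[0.135,0.002,0.003,0]]]}}

```text
time: 1.92
tool_pos: [435.4, -25.1, 10.4]
tcp_rot: [-1.4, 1.566, 2.143]
contact_force: [-0.8, -0.2, 0.9]
grip_width: 50.4
```

Request:
{"name": "step_arm", "arguments": {"targets": [[[0,0,-0.004,0],[0,0,-0.008,0],[0,0,-0.012,0],[0,0,-0.015,0],[0,0,-0.018,0]]]}}

```text
time: 2.33
tool_pos: [453.3, -18.1, 11.4]
tcp_rot: [-1.867, 1.567, 1.676]
contact_force: [-0.1, -0.1, -1.7]
grip_width: 50.6
```

```bash
python3 -c "
from h import *
plan(-180,-1,20)"
```

```text
t 2.3333 prn [-263.6    2.6   11.4] shift [ -8.5   3.9 -83.6] turn 0.2 F [-0.1 -0.1 -1.7] w 51 q [-0.21  0.53  1.96  0.01  0.65  0.95]
[[-0.0, 0.391, -0.921], [0.004, -0.921, -0.391], [-1.0, -0.004, -0.001]]
```

Request:
{"name": "step_arm", "arguments": {"targets": [[[0,0.001,-0.003,0],[0,0.002,-0.006,0],[-0.001,0.003,-0.009,0],[-0.001,0.004,-0.012,0],[-0.001,0.004,-0.015,0]]]}}

```text
time: 2.75
tool_pos: [469.2, -16.0, 12.6]
tcp_rot: [-2.001, 1.567, 1.541]
contact_force: [-0.1, -0.1, -0.2]
grip_width: 50.3
```

Request:
{"name": "step_arm", "arguments": {"targets": [[[0,0,-0.0035,0],[0,0,-0.007,0],[0,0,-0.0105,0],[0,0,-0.014,0],[0,0,-0.0175,0]]]}}

```text
time: 3.17
tool_pos: [485.6, -9.0, 12.6]
tcp_rot: [-1.966, 1.567, 1.577]
contact_force: [-0.1, -0.3, 0.1]
grip_width: 50.3
```

Request:
{"name": "step_arm", "arguments": {"targets": [[[0,0,-0.0035,0],[0,0,-0.007,0],[0,0,-0.0105,0],[0,0,-0.014,0],[0,0,-0.0175,0]]]}}

```text
time: 3.58
tool_pos: [502.0, -2.0, 12.6]
tcp_rot: [-1.953, 1.567, 1.589]
contact_force: [-0.8, 0.3, -0.1]
grip_width: 50.5
```

```bash
python3 -c "
from h import *
plan(-180,-1,20)
c=cap('wrist','wrist2.png')"
```

```text
t 3.5833 prn [-212.5   -1.4   12.6] shift [ -7.4  -0.4 -32.5] turn 0.2 F [-0.8  0.3 -0.1] w 51 q [-0.16  0.58  1.83  0.01  0.73  1.01]
[[-0.0, 0.391, -0.921], [0.004, -0.921, -0.391], [-1.0, -0.004, -0.001]]
```

View pics/wrist2.png

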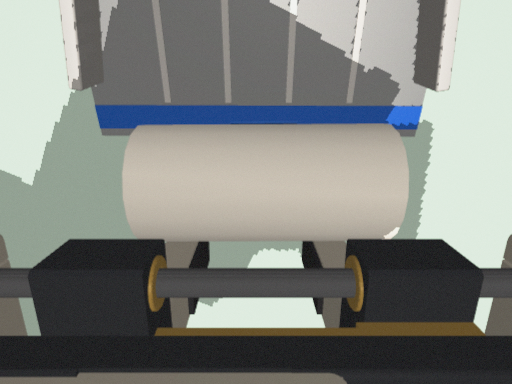

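The roll sits square against both fingers at the foot (roll centre (265,182), foot centre (260,117)). I keep pushing slowly, following the slope.

Request:
{"name": "step_arm", "arguments": {"targets": [[[0,0,-0.003,0],[0,0,-0.006,0],[0,0,-0.009,0],[-0.0005,0,-0.012,0],[-0.001,0,-0.015,0]]]}}

```text
time: 4.05
tool_pos: [516.3, 4.0, 13.7]
tcp_rot: [-1.953, 1.567, 1.59]
contact_force: [-1.9, 0.1, 0.7]
grip_width: 50.3
```

Request:
{"name": "step_arm", "arguments": {"targets": [[[-0.0005,0,-0.003,0],[-0.001,0,-0.006,0],[-0.002,0,-0.009,0],[-0.0025,0,-0.012,0],[-0.003,0,-0.015,0]]]}}

```text
time: 4.47
tool_pos: [530.4, 10.0, 16.8]
tcp_rot: [-1.978, 1.567, 1.565]
contact_force: [-1.0, -0.2, 0.7]
grip_width: 50.4
```

Request:
{"name": "step_arm", "arguments": {"targets": [[[-0.0006,0,-0.003,0],[-0.0012,0,-0.006,0],[-0.002,0,-0.009,0],[-0.0026,0,-0.012,0],[-0.0035,0,-0.015,0]]]}}

```text
time: 4.88
tool_pos: [544.5, 15.9, 20.4]
tcp_rot: [-1.943, 1.567, 1.6]
contact_force: [-1.7, -0.7, 0.4]
grip_width: 50.5
```

```bash
python3 -c "
from h import *
plan(-110,-1,30)
c=cap('wrist','wrist3.png')"
```

```text
t 4.8833 prn [-166.3   -1.3   20.4] shift [ -9.6  -0.2 -56.3] turn 0.2 F [-1.7 -0.7  0.4] w 51 q [-0.11  0.62  1.71  0.01  0.81  1.05]
[[-0.0, 0.391, -0.921], [0.004, -0.921, -0.391], [-1.0, -0.004, -0.001]]
```

View pics/wrist3.png

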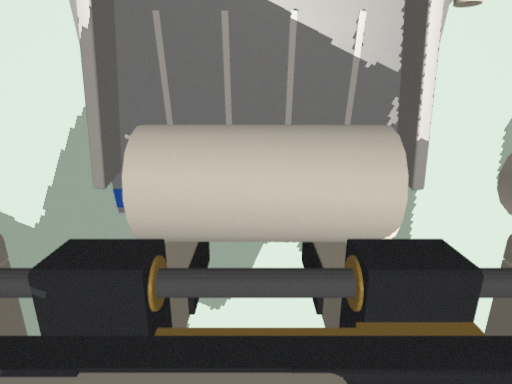

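The roll is on the flap, square and between the rims (left edge 127, right edge 403), still against the fingers. Continuing up.

Request:
{"name": "step_arm", "arguments": {"targets": [[[-0.0006,0,-0.003,0],[-0.0012,0,-0.006,0],[-0.002,0,-0.009,0],[-0.0026,0,-0.012,0],[-0.0033,0,-0.016,0]]]}}

```text
time: 5.35
tool_pos: [560.1, 22.4, 24.0]
tcp_rot: [-2.202, 1.567, 1.341]
contact_force: [-1.5, -0.8, 1.0]
grip_width: 50.9
```

Request:
{"name": "step_arm", "arguments": {"targets": [[[-0.0006,0,-0.003,0],[-0.0012,0,-0.006,0],[-0.002,0,-0.009,0],[-0.0026,0,-0.012,0],[-0.0033,0,-0.016,0]]]}}

```text
time: 5.77
tool_pos: [574.9, 28.7, 27.4]
tcp_rot: [-2.128, 1.567, 1.415]
contact_force: [-1.5, -0.3, -0.4]
grip_width: 50.3
```

Request:
{"name": "step_arm", "arguments": {"targets": [[[-0.0006,0,-0.003,0],[-0.0012,0,-0.006,0],[-0.002,0,-0.009,0],[-0.0026,0,-0.012,0],[-0.0033,0,-0.016,0]]]}}

```text
time: 6.18
tool_pos: [589.8, 35.0, 30.7]
tcp_rot: [-2.042, 1.567, 1.501]
contact_force: [-2.0, -0.3, 1.6]
grip_width: 50.3
```

Request:
{"name": "step_arm", "arguments": {"targets": [[[-0.0006,0,-0.003,0],[-0.0012,0,-0.006,0],[-0.002,0,-0.009,0],[-0.0026,0,-0.012,0],[-0.0033,0,-0.016,0]]]}}

```text
time: 6.6
tool_pos: [604.6, 41.4, 34.1]
tcp_rot: [-1.939, 1.567, 1.603]
contact_force: [-1.9, -1.2, 0.3]
grip_width: 50.7
```

```bash
python3 -c "
from h import *
plan(-60,-1,42)
c=cap('wrist','wrist4.png')"
```

```text
t 6.6 prn [-101.1   -1.2   34.1] shift [ -7.8  -0.1 -41.1] turn 0.2 F [-1.9 -1.2  0.3] w 51 q [-0.06  0.69  1.51  0.    0.94  1.11]
[[-0.0, 0.39, -0.921], [0.004, -0.921, -0.39], [-1.0, -0.003, -0.001]]
```

View pics/wrist4.png

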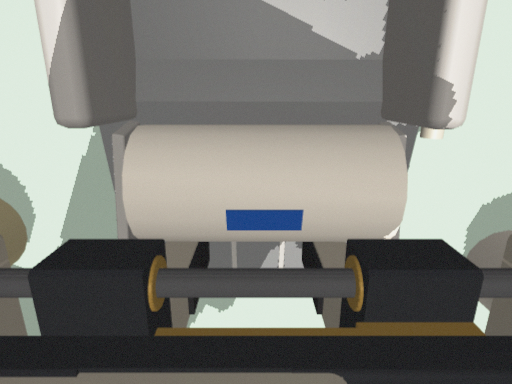

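The roll is centred within about 1 mm of the well mouth (walls' inner floor edges at 137 and 386, roll 127 to 403) and held by the fingers. Next I push it over the lip.

Request:
{"name": "step_arm", "arguments": {"targets": [[[-0.0006,0,-0.003,0],[-0.0012,0,-0.006,0],[-0.002,0,-0.009,0],[-0.0026,0,-0.012,0],[-0.0033,0,-0.016,0]]]}}

```text
time: 7.07
tool_pos: [620.5, 47.9, 37.7]
tcp_rot: [-2.293, 1.567, 1.25]
contact_force: [-0.9, -1.4, 0.9]
grip_width: 50.3
```

Request:
{"name": "step_arm", "arguments": {"targets": [[[-0.0006,0,-0.003,0],[-0.0012,0,-0.006,0],[-0.002,0,-0.009,0],[-0.0026,0,-0.012,0],[-0.0033,0,-0.016,0]]]}}

```text
time: 7.48
tool_pos: [635.4, 54.3, 41.1]
tcp_rot: [-2.248, 1.567, 1.295]
contact_force: [-1.8, -0.4, 0.3]
grip_width: 50.6
```

Request:
{"name": "step_arm", "arguments": {"targets": [[[-0.0006,0,-0.003,0],[-0.0012,0,-0.006,0],[-0.002,0,-0.009,0],[-0.0026,0,-0.012,0],[-0.0033,0,-0.016,0]]]}}

```text
time: 7.9
tool_pos: [650.3, 60.6, 44.5]
tcp_rot: [-2.212, 1.567, 1.331]
contact_force: [-1.0, -1.0, 0.5]
grip_width: 50.3
```

Request:
{"name": "step_arm", "arguments": {"targets": [[[0,0,-0.0025,0],[0,0,-0.005,0],[0,0,-0.0075,0],[0,0,-0.0095,0],[0,0,-0.0115,0]]]}}

```text
time: 8.32
tool_pos: [658.6, 64.2, 44.3]
tcp_rot: [-0.784, 1.565, 2.759]
contact_force: [-13.7, -7.3, 10.2]
grip_width: 50.3
```

```bash
python3 -c "
from h import *
plan(-120,-1,140)
c=cap('wrist','wrist5.png')"
```

```text
t 8.3167 prn [-42.5  -1.1  44.3] shift [-95.4  -0.7  77.9] turn 0.2 F [-13.7  -7.3  10.2] w 50 q [-0.02  0.76  1.32  0.    1.07  1.15]
[[-0.005, 0.39, -0.921], [0.002, -0.921, -0.39], [-1.0, -0.004, 0.004]]
```

View pics/wrist5.png

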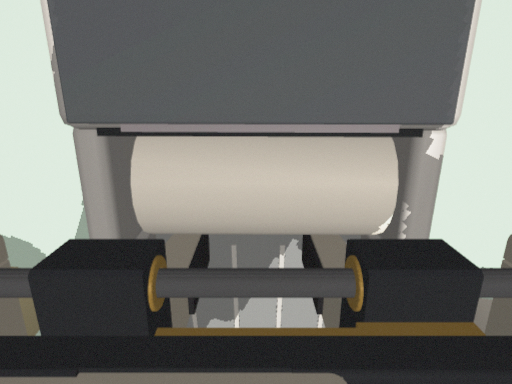

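The roll is in the well against the stop (the force rose to about 15 N). I back off straight, then up.

Request:
{"name": "step_arm", "arguments": {"targets": [[[0,0,0.003,0],[0,0,0.008,0],[-0.003,0,0.016,0],[-0.007,0,0.025,0],[-0.01,0,0.035,0]]]}}

```text
time: 8.78
tool_pos: [625.9, 50.3, 54.8]
tcp_rot: [-0.812, 1.565, 2.731]
contact_force: [0.4, 0.0, 0.6]
grip_width: 50.4
```

Request:
{"name": "step_arm", "arguments": {"targets": [[[-0.02,0,0.015,0],[-0.05,0,0.03,0],[-0.08,0,0.05,0],[-0.11,0,0.07,0],[-0.14,0,0.09,0]]]}}

```text
time: 9.2
tool_pos: [542.3, 14.5, 196.6]
tcp_rot: [-0.853, 1.566, 2.69]
contact_force: [1.5, 0.4, 0.8]
grip_width: 50.6
```

Request:
{"name": "step_arm", "arguments": {"targets": [[[0,0,0.03,0],[0,0,0.06,0],[0,0,0.08,0],[0,0,0.09,0],[0,0,0.09,0]]]}}

```text
time: 9.62
tool_pos: [458.0, -21.1, 197.4]
tcp_rot: [-0.878, 1.566, 2.663]
contact_force: [0.0, -0.4, 0.2]
grip_width: 50.4
```

```bash
python3 - <<'E'
from h import *
plan(-120,-1,140)
a=cap('top');b=cap('scene');w=cap('wrist','wrist6.png')
i=np.hstack([cv2.resize(a['color'][90:230,170:320],(400,373)),cv2.resize(b['color'][130:290,210:380],(400,373))])
cv2.imwrite('pics/fin.png',i[:,:,::-1])
for c in (a,b,w):
    W=world(c);d=W[...,:2]-ORG;x=d@EX;y=d@EY;z=W[...,2]
    m=(abs(y)<54)&(x>-45)&(x<25)&(z>55)&(z<85)&(c['color'].min(-1)>90)
    print(m.sum(),np.median(x[m]),y[m].min(),y[m].max(),np.percentile(z[m],[50,90]))
E
```

```text
t 9.6167 prn [-260.4   -1.9  197.4] shift [  56.9   -0.5 -140.6] turn 0.1 F [ 0.  -0.4  0.2] w 50 q [-0.21  0.25  1.74  0.    1.15  0.96]
[[-0.004, 0.389, -0.921], [0.002, -0.921, -0.389], [-1.0, -0.004, 0.003]]
503 -10.359327519706582 -53.990584507931864 50.989816700018274 [72.76684305 77.97529365]
639 -2.2117267305287265 -53.99379548605229 53.191793060895655 [74.4902985  77.72524477]
  return _methods._mean(a, axis=axis, dtype=dtype,
  ret = ret.dtype.type(ret / rcount)
Traceback (most recent call last):
ValueError: zero-size array to reduction operation minimum which has no identity
```

View pics/fin.png

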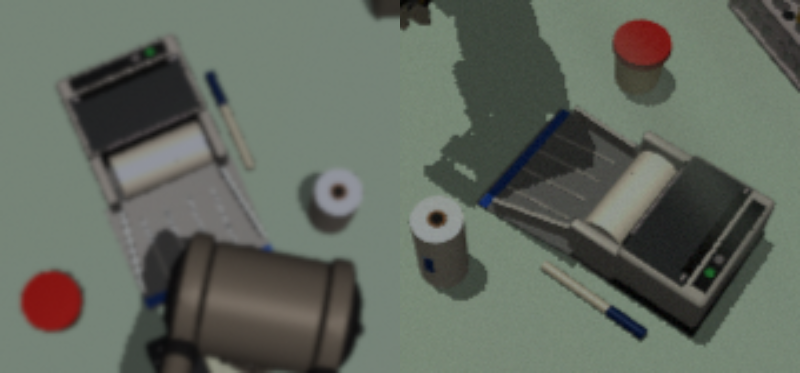

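View pics/wrist6.png

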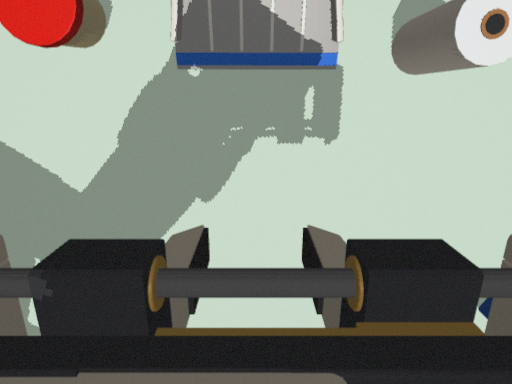

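```bash
python3 -c "
from h import *
print(bot.close_job())"
```

```text
the job is handed in; nothing more can be done
None
```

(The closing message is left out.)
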